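# Tip the nuts through the funnel into the jar

### The job

The scoop of nuts has been pushed handle-first under the low steel riser: draw it out by its pan and set it down on the plywood board, let go, and then take it by its handle and tip all six nuts through the funnel into the narrow jar. Finish with the empty scoop lying upright on the board and let go, the jar still standing where it was and every nut inside it, and leave the other things on the bench alone.

Things in the scene. Friction and masses are not known exactly. Their poses are not given: they have to be found in the camera images.
- scoop: small open-fronted aluminium scoop holding six loose nuts. Pan 115 long, 60 wide outside, 36 high, floor 3 thick, side walls 2.5 thick, rear wall closed, front (nose) open with no lip. Origin: underside of the pan, near its middle; x runs from the nose to the handle: the pan spans x -60 to +55 mm; y across, z up. It starts with its handle pushed under the riser and its pan in front of it
- scoop_handle: straight black handle of the scoop, rigid with it: bar 90 long, 16 wide, 16 high, running in scoop x from 55 to 145 mm, its centre line 28 mm above the scoop's underside. Origin: where the handle meets the pan, on the centre line; x along the handle away from the pan, z up
- scoop_nose (a point): middle of the scoop's open front edge, on the upper face of its floor
- riser: low fixed steel bench riser (bridge) 150 deep (x), 190 wide (y): plate with its top at 58 and underside at 53 above the bench, on a 5 thick panel at each side (y +-92), open in front (its -x side) and behind; a small angle on its rear edge rises to 86. Origin: on the bench under its centre
- board: thin bare plywood board fixed on the bench, 200 (x) by 160 (y), 3 thick. Origin: underside, centre
- jar: narrow clear jar on a heavy steel foot with a wide aluminium funnel fixed in its neck, all one loose piece of 0.9 kg. Foot 110 across and 12 high; jar 54 across outside, 48 inside, its floor at 17, its rim at 117; funnel spout 42 inside from 112 to 130, then a cone up to a mouth 132 across outside (about 126 inside) at 190. Origin: underside of the foot, on the axis, z up
- funnel_mouth (a point): centre of the funnel's mouth, at the height of its rim
- nut0: steel hex nut, 17 across flats, 20 across corners, 9 high, 12 g, lying in the scoop at the start; all six are alike. Origin: centre of its underside
- nut1: steel hex nut, 17 across flats, 20 across corners, 9 high, 12 g, lying in the scoop at the start; all six are alike. Origin: centre of its underside
- nut2: steel hex nut, 17 across flats, 20 across corners, 9 high, 12 g, lying in the scoop at the start; all six are alike. Origin: centre of its underside
- nut3: steel hex nut, 17 across flats, 20 across corners, 9 high, 12 g, lying in the scoop at the start; all six are alike. Origin: centre of its underside
- nut4: steel hex nut, 17 across flats, 20 across corners, 9 high, 12 g, lying in the scoop at the start; all six are alike. Origin: centre of its underside
- nut5: steel hex nut, 17 across flats, 20 across corners, 9 high, 12 g, lying in the scoop at the start; all six are alike. Origin: centre of its underside
- spray_can: bystander: spray can, 52 across, 150 high, standing. Origin: underside, centre
- discs: bystander: stack of grinding discs, 100 across, 20 high. Origin: underside, centre
- step_block: bystander: steel step block (clamping support), 76 by 18, 69 high. Origin: underside, under its middle
- wrench: bystander: open wrench lying flat, 200 long along its x
- hammer: bystander: hammer lying, 260 long along its x

How it is judged:
By the outcome, as a careful person would: the job done as asked, in the order asked, and still so for the second after the job is handed in, with the robot touching nothing.
It also fails if it takes over 72 s, if anything falls off the work surface, if the arm or the gripper's body presses on something with over 40 N, if the wrist force passes 120 N, or if a joint passes its speed limit or range.

### The arm

A 6-joint arm with a two-finger parallel gripper is mounted at the origin on the work surface. World frame = base frame: x ahead of the robot, y to its left, z up, the work surface at z = 0. Lengths are in m, angles in degrees, forces in N, time in s.
With the tool pointing down it reaches from about 0.4 to 0.825 m from the base axis. Payload 7 kg.
Tool frame: the origin (TCP) lies on the centre line of the jaws, within the pads' length; the fingertips stand 19 mm ahead of it and the grasp point (between the pads) is the TCP (r.tips_ahead is the distance from the TCP to the fingertips, in m); z points along the fingers, y is the line along which they close (so a half turn about z gives the same grasp; the last joint's range is limited). The gripper opens to 88 mm and grips with 3 to 60 N. Pads are 19 mm wide; open, the fingers measure 130 mm over their backs; the gripper's body (78 mm by 193 mm) begins 47 mm behind the grasp point.
Start: joints at [-51.847, 20.546, 0.682, 0, -70.136, -16.507], TCP at [0.249, -0.627, 0.246] pointing down, gripper open.
Joint ranges: [-176.03, 176.03], [-82.01, 121.73], [-58.28, 71.71], [-173.87, 95.51], [-174.79, -0.11], [-173.66, 173.66]. Speed limits (degrees/s): [136.94, 136.94, 172.46, 180, 180, 180].

### API

Orientations are given as [roll, pitch, yaw] about the fixed x, y, z axes, in that order (R = Rz(yaw) Ry(pitch) Rx(roll)).
In Python, from plant import r, viewer, close_job gives the robot as it stands. The module is installed in compiled form; this text tells all that it offers.
- The arm moves only by the tool arm_command, never from a script. Its arguments are lists of equal length, an entry for each row: "travel": the shift along the world's x, y, z scaled (see below), a list of three; "delta_rot": the turn, a rotation vector about the world's x, y, z scaled (see below), a list of three. In form: {"travel": [[dx, dy, dz], ...], "delta_rot": [[rx, ry, rz], ...]}. A call has 1 to 20 rows; each row is the pose to reach, as a shift and turn from the pose commanded when the call began; what a row does not reach only later rows make up. The controller multiplies each number of a shift by 0.5 m and each number of a turn by 90 degrees. A row lasts 1/8 s, in which the tool goes at most 62.5 mm and 10.7 degrees, less where a joint would pass 70% of its speed; a pose out of reach is approached as far as the arm can. A call with a number of a shift or a turn outside -1 to 1 is refused whole. A call with a gripper value outside its range is refused whole. "grip" is the opening, from 0 (shut) to 1 (fully open), set as the call begins (left out, the last holds). The fingers move at their own pace and stop on an object; "newtons" is the grip in N (left out, the last holds). Time passes only in rows, so rows that repeat a pose let the fingers close. It gives the time, the measured TCP pose, the force, the opening and the grip force at its end, in the units of the state.
- r.get_state(): the state, without advancing time (a new reading comes with each control period).
- viewer.capture(name): name is "scene" or "top" or "wrist"; returns a dict with "img" (480x640x3 uint8, red, green, blue), "camera_matrix" (3x3 intrinsics, pixels), "R" (3x3) and "t" (3): a world point X has camera coordinates R X + t; the wrist camera has in their place "mount" (4x4, takes a point from camera to tool coordinates, whose origin is the TCP and whose axes are the flange's). Camera axes: x right, y down, z forward; pixel columns grow to the right and rows downward; lengths in m; the calibration is good to about 2 mm. A picture is of the moment at which its call begins: read the wrist's pose just before it. There is no depth.
- close_job(): hands the job in; it is judged then, once.
The state is a dict: "time_s": time; "joints": joint angles; "qd": joint speeds; "joint_torque": joint torques, N m; "tcp_pos": TCP position; "eef_rot": TCP orientation; "contact_force": force on the tool from outside, world axes, zero at the start; "moment": the same for the moment, N m; "gripper_width": finger opening in m; "gripper_force": force on a finger pad.
Only numpy, scipy, OpenCV 4.12 (cv2) and the standard library are available. Lean on these libraries where they do the work, as an engineer would, in place of code of your own. Each camera call takes 0.05 s, during which the arm holds its last target. There are 200 camera calls.

## Working session

There is one attempt and no reset: what is moved stays moved. The work goes in short steps, Python scripts to look and compute and a tool call to move; the robot and the scene stay as the last step left them, time stands still between calls to the robot, and variables do not carry over. Pictures are saved under pics/ and viewed, at most 10 in all, crops included, and the job is handed in when it is done.

Besides the shell and the picture viewer there is one more tool, called after "Request:" as name(argument=value, ...), one argument or row to a line, values as JSON. arm_command: Moves the arm, as the interface text tells. Shifts and turns lie within -1 to 1; 1 stands for 0.5 m of shift or 90 degrees of turn. Its arguments: {"type":"object","properties":{"travel":{"type":"array"},"delta_rot":{"type":"array"},"grip":{"type":"number"},"newtons":{"type":"number"}},"required":["travel","delta_rot"]}

```bash
mkdir -p pics; python3 - <<'E'
from plant import r,viewer
import cv2,numpy as np,pickle
print(r.get_state())
for n in("top","scene"):
    c=viewer.capture(n);cv2.imwrite(f"pics/{n}0.png",c["img"][:,:,::-1]);pickle.dump(c,open(n+"0.pkl","wb"))
    print(n,c["camera_matrix"],c["R"],c["t"])
E
```

```text
{'time_s': 0.0, 'joints': array([-5.18468770e+01,  2.05891192e+01,  6.34498141e-01, -1.90589938e-02,
       -7.01353512e+01, -1.65090035e+01]), 'qd': array([ 0.00243133,  0.01437553,  0.02886681, -0.01589691, -0.02887186,
       -0.06135508]), 'joint_torque': array([ 1.71690886e-04, -5.82726896e+01,  2.93071944e+01,  6.99730530e+00,
        7.13380767e-03, -1.41948622e-04]), 'tcp_pos': array([ 0.24879894, -0.62699197,  0.24465764]), 'eef_rot': array([ 1.79908645e+02, -8.39113926e-03, -1.58362364e+02]), 'contact_force': array([-0.78792854, -1.2816375 , -0.3265576 ]), 'moment': array([-0.03118389, -0.00794388,  0.00022666]), 'gripper_force': 0.0, 'gripper_width': 0.0876083624490596}
top [[449.0275342    0.         314.4384696 ]
 [  0.         449.0275342  237.61238098]
 [  0.           0.           1.        ]] [[ 0.01917424 -0.99980885  0.0038235 ]
 [-0.99701066 -0.01940658 -0.07478722]
 [ 0.07484713 -0.00237808 -0.99719218]] [-0.01285791  0.52296606  1.37789615]
scene [[525.95164389   0.         314.24249998]
 [  0.         525.95164389 237.46865839]
 [  0.           0.           1.        ]] [[ 6.51390599e-01  7.58742495e-01  3.38419262e-04]
 [ 4.69202623e-01 -4.02466142e-01 -7.86047011e-01]
 [-5.96271068e-01  5.12182420e-01 -6.18166630e-01]] [-0.34556328 -0.13823387  1.652552  ]
```

View pics/top0.png

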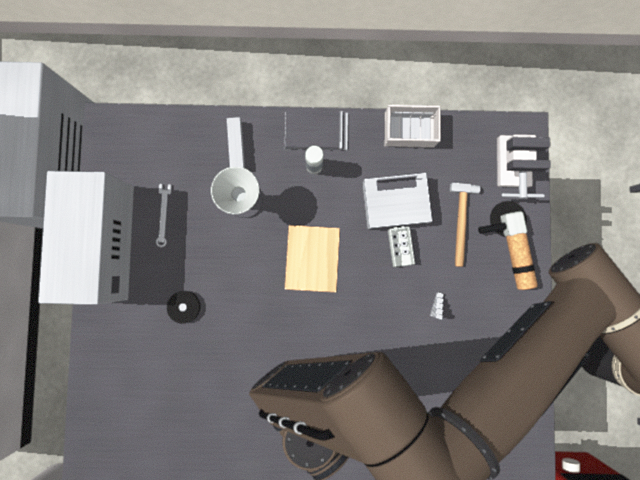

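View pics/scene0.png

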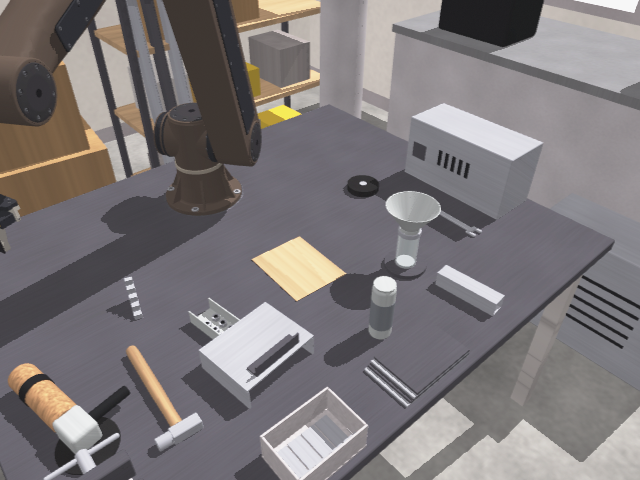

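The top view shows the scoop pan at about (401,246) in front of the riser (398,200), the board at (312,259) and the funnel at (235,192). The scene view agrees. Next I'll measure them.

```bash
cat > h.py <<'E'
import numpy as np,cv2,pickle
def ray(c,uv,z):
    K,R,t=c["camera_matrix"],np.array(c["R"]),np.array(c["t"])
    d=R.T@np.linalg.inv(K)@np.array([uv[0],uv[1],1.]);o=-R.T@t
    return o+d*(z-o[2])/d[2]
def proj(c,X):
    p=c["camera_matrix"]@(np.array(c["R"])@np.array(X)+c["t"]);return p[:2]/p[2]
E
python3 - <<'E'
from h import *
c=pickle.load(open("top0.pkl","rb"));im=c["img"][:,:,::-1].copy();hsv=cv2.cvtColor(im,cv2.COLOR_BGR2HSV)
m=cv2.inRange(hsv,(10,50,120),(35,255,255));m[:, :270]=0;m[:,350:]=0
k=max(cv2.findContours(m,0,2)[0],key=cv2.contourArea);b=cv2.minAreaRect(k)
print("board",b,ray(c,b[0],.003),[ray(c,p,.003)[:2].round(3) for p in cv2.boxPoints(b)])
m=cv2.inRange(hsv,(0,0,100),(180,70,255));
for nm,(x0,y0,x1,y1),z in(("funnel",(205,160,265,220),.19),("riser",(355,165,440,231),.058),("pan",(383,224,418,275),.036)):
    s=np.zeros_like(m);s[y0:y1,x0:x1]=m[y0:y1,x0:x1]
    k=max(cv2.findContours(s,0,2)[0],key=cv2.contourArea);b=cv2.minAreaRect(k)
    print(nm,b,[ray(c,p,z)[:2].round(3) for p in cv2.boxPoints(b)],ray(c,b[0],z).round(3))
    if nm=="funnel": e=cv2.fitEllipse(cv2.convexHull(k));print(e,ray(c,e[0],.19))
a=cv2.resize(im[160:280,350:450],None,fx=5,fy=5,interpolation=cv2.INTER_CUBIC);cv2.imwrite("pics/crop1.png",a)
E
```

```text
board ((311.9222106933594, 258.2451477050781), (52.522518157958984, 65.37244415283203), 3.5763344764709473) [0.45928391 0.00385799 0.003     ] [array([0.361, 0.09 ]), array([0.566, 0.082]), array([ 0.559, -0.083]), array([ 0.354, -0.074])]
funnel ((234.5, 189.5), (59.0, 59.0), 90.0) [array([0.72 , 0.304]), array([0.723, 0.141]), array([0.559, 0.137]), array([0.556, 0.298])] [0.639 0.22  0.19 ]Traceback (most recent call last):
  File "<stdin>", line 11, in <module>
cv2.error: OpenCV(4.12.0) /io/opencv/modules/imgproc/src/shapedescr.cpp:361: error: (-201:Incorrect size of input array) There should be at least 5 points to fit the ellipse in function 'fitEllipseNoDirect'
```

```bash
python3 - <<'E'
from h import *
c=pickle.load(open("top0.pkl","rb"));im=c["img"][:,:,::-1].copy();hsv=cv2.cvtColor(im,cv2.COLOR_BGR2HSV)
print(im[280,350],im[245,401],im[200,400])
m=cv2.inRange(hsv,(0,0,125),(180,70,255));
for nm,(x0,y0,x1,y1),z in(("funnel",(205,160,265,220),.19),("riser",(355,165,440,231),.058),("pan",(383,225,418,275),.036)):
    s=np.zeros_like(m);s[y0:y1,x0:x1]=m[y0:y1,x0:x1]
    if nm!="funnel": s=cv2.morphologyEx(s,cv2.MORPH_CLOSE,np.ones((7,7)))
    k=max(cv2.findContours(s,0,2)[0],key=cv2.contourArea);b=cv2.minAreaRect(k)
    print(nm,b,[ray(c,p,z)[:2].round(3) for p in cv2.boxPoints(b)],ray(c,b[0],z).round(3))
    if nm=="funnel": e=cv2.fitEllipse(cv2.convexHull(k));print(e,ray(c,e[0],.19))
a=cv2.resize(im[160:280,350:450],None,fx=5,fy=5,interpolation=cv2.INTER_CUBIC);cv2.imwrite("pics/crop1.png",a)
E
```

```text
[114 108 109] [226 225 223] [239 236 234]
funnel ((233.54002380371094, 188.72003173828125), (51.400001525878906, 49.599998474121094), 53.13010025024414) [array([0.655, 0.32 ]), array([0.74 , 0.214]), array([0.627, 0.125]), array([0.543, 0.232])] [0.641 0.223 0.19 ]
((234.46482849121094, 187.36209106445312), (49.05911636352539, 55.27323913574219), 6.312105655670166) [0.64474379 0.22043879 0.19      ]
riser ((396.8770751953125, 202.85247802734375), (56.569095611572266, 66.19259643554688), 83.8844985961914) [array([ 0.705, -0.141]), array([ 0.731, -0.343]), array([ 0.558, -0.361]), array([ 0.533, -0.162])] [ 0.631 -0.252  0.058]
pan ((398.8099670410156, 244.6699676513672), (43.416358947753906, 26.02153205871582), 81.8698959350586) [array([ 0.565, -0.213]), array([ 0.578, -0.292]), array([ 0.446, -0.312]), array([ 0.433, -0.233])] [ 0.505 -0.262  0.036]
```

View pics/crop1.png

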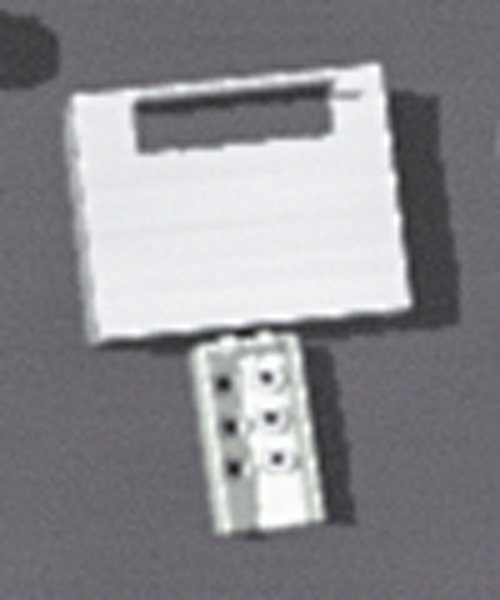

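The crop shows the pan just in front of the riser: nose corners at about (218,533) and (325,522), rear corners at (190,350) and (300,335). The six nuts are in its rear two thirds.

```bash
python3 - <<'E'
from h import *
c=pickle.load(open("top0.pkl","rb"));im=c["img"][:,:,::-1].copy()
P=[ray(c,((u+.5)/5-.5+350,(v+.5)/5-.5+160),.036)[:2] for u,v in((218,533),(325,522),(300,335),(190,350))]
P=np.array(P);print(P.round(4));L=[np.linalg.norm(P[i]-P[(i+1)%4]) for i in range(4)];print(L)
d=(P[2]+P[3]-P[0]-P[1]);d/=np.linalg.norm(d);yaw=np.degrees(np.arctan2(d[1],d[0]));n=(P[0]+P[1])/2
print("nose",n,"yaw",yaw,"origin",n+.06*d)
q=np.array([[72,98],[380,65],[412,308],[95,342]]);Q=np.array([ray(c,((u+.5)/5-.5+350,(v+.5)/5-.5+160),.058)[:2] for u,v in q]);print(Q.round(3))
# spray can & block
print("can",ray(c,(314,153),.15))
# funnel ellipse via Canny
g=cv2.cvtColor(im,cv2.COLOR_BGR2HSV);m=cv2.inRange(g,(0,0,150),(180,70,255))
s=np.zeros_like(m);s[168:218,205:262]=m[168:218,205:262];cv2.rectangle(s,(226,160),(246,171),0,-1)
k=np.vstack([x for x in cv2.findContours(s,0,1)[0] if cv2.contourArea(x)>5]);e=cv2.fitEllipse(cv2.convexHull(k));print(e,ray(c,e[0],.19))
cv2.ellipse(im,e,(0,0,255),1);A=cv2.resize(im[140:240,190:350],None,fx=5,fy=5,interpolation=cv2.INTER_CUBIC);cv2.imwrite("pics/crop2.png",A)
sc=pickle.load(open("scene0.pkl","rb"))
X=ray(c,e[0],.19);print("funnel in scene",proj(sc,X),"ex 413,205"); print("scoop in scene",proj(sc,[*P[0],.036]),proj(sc,[*P[1],.036]))
E
```

```text
[[ 0.4388 -0.2456]
 [ 0.4468 -0.3112]
 [ 0.5616 -0.2955]
 [ 0.551  -0.2277]]
[np.float64(0.06606326693575708), np.float64(0.11594167935910416), np.float64(0.06863605517812771), np.float64(0.11367216288508872)]
nose [ 0.4427802  -0.27839859] yaw 8.430782342891684 origin [ 0.50213183 -0.26960172]
[[ 0.702 -0.151]
 [ 0.726 -0.339]
 [ 0.577 -0.359]
 [ 0.553 -0.166]]
can [0.7560602  0.00346784 0.15      ]
((234.3320770263672, 189.88021850585938), (47.690101623535156, 48.893863677978516), 63.30313491821289) [0.63773199 0.22057614 0.19      ]
funnel in scene [412.67545621 205.47064001] ex 413,205
scoop in scene [210.10505451 295.95029161] [187.33571971 310.97411286]
```

View pics/crop2.png

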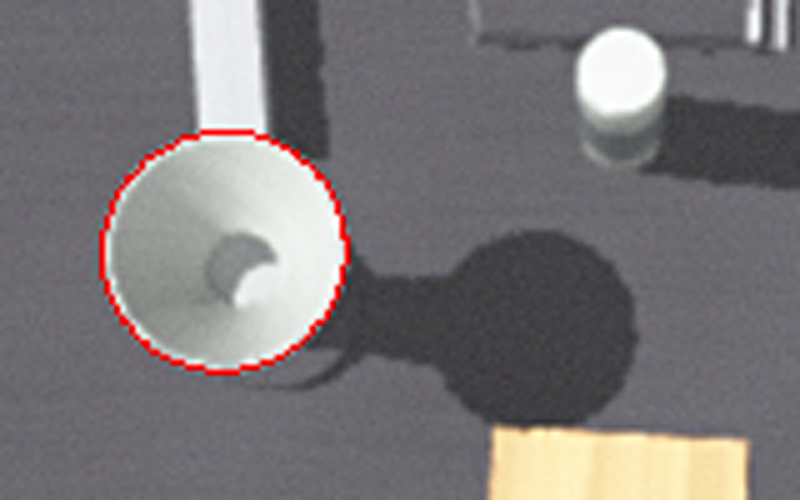

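The red ellipse fits the funnel rim, centre (0.638, 0.2205), diameter about 132 mm, and it reprojects correctly into the scene view. I'll hover above the pan and check with the wrist camera.

Request:
arm_command(
  travel=[
    [0.54,0.72,-0.17],
    [0.54,0.72,-0.17],
    [0.54,0.72,-0.17],
    [0.54,0.72,-0.17],
    [0.54,0.72,-0.17],
    [0.54,0.72,-0.17],
    [0.54,0.72,-0.17],
    [0.54,0.72,-0.17],
    [0.54,0.72,-0.17],
    [0.54,0.72,-0.17],
    [0.54,0.72,-0.17],
    [0.54,0.72,-0.17],
  ],
  delta_rot=[
    [0,0,-0.147],
    [0,0,-0.147],
    [0,0,-0.147],
    [0,0,-0.147],
    [0,0,-0.147],
    [0,0,-0.147],
    [0,0,-0.147],
    [0,0,-0.147],
    [0,0,-0.147],
    [0,0,-0.147],
    [0,0,-0.147],
    [0,0,-0.147],
  ],
  grip=1,
)

```text
time_s: 1.6
tcp_pos: [0.5185, -0.2683, 0.1608]
eef_rot: [-180.0, 0.0, -171.7]
contact_force: [-1.1, -0.1, -0.2]
gripper_width: 0.0876
gripper_force: 0.0
```

```bash
python3 - <<'E'
from plant import r,viewer
from h import *
from scipy.spatial.transform import Rotation as Ro
s=r.get_state();c=viewer.capture("wrist")
T=np.eye(4);T[:3,:3]=Ro.from_euler("xyz",s["eef_rot"],degrees=True).as_matrix();T[:3,3]=s["tcp_pos"]
W=np.linalg.inv(T@np.array(c["mount"]));c["R"]=W[:3,:3];c["t"]=W[:3,3]
pickle.dump(c,open("w1.pkl","wb"));cv2.imwrite("pics/w1.png",c["img"][:,:,::-1])
print(s["tcp_pos"],s["eef_rot"],s["joints"])
for x in(-60,55):
  for y in(-30,30):
    a=np.radians(8.4);print(x,y,proj(c,[.5021+(x*np.cos(a)-y*np.sin(a))/1e3,-.2696+(x*np.sin(a)+y*np.cos(a))/1e3,.036]))
E
```

```text
[ 0.51848389 -0.26828124  0.16084219] [-1.79991747e+02  2.32075412e-02 -1.71669445e+02] [-8.17707071e+00  1.59742287e+01 -1.77354203e+01  1.58531233e-03
 -5.62657550e+01 -7.34932559e+01]
-60 -30 [272.68966712 127.62549017]
-60 30 [363.76468991 127.49013336]
55 -30 [277.25800391 291.5735372 ]
55 30 [359.21956012 291.48337061]
```

View pics/w1.png

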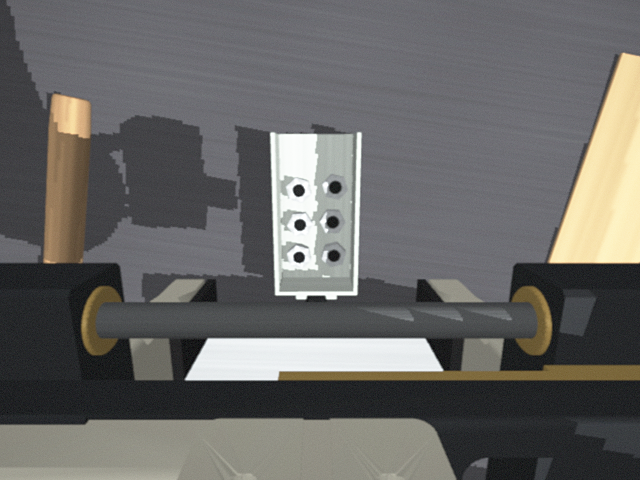

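The rim corners are at (270,132), (361,132), (275,295) and (358,295). That puts the pan about 3 mm further out than predicted, centred in y under the TCP and at the right yaw. Descend and grip.

Request:
arm_command(
  travel=[
    [0,0,-0.08],
    [0,0,-0.16],
    [0,0,-0.23],
    [0,0,-0.26],
    [0,0,-0.276],
    [0,0,-0.276],
    [0,0,-0.276],
  ],
  delta_rot=[
    [0,0,0],
    [0,0,0],
    [0,0,0],
    [0,0,0],
    [0,0,0],
    [0,0,0],
    [0,0,0],
  ],
)

```text
time_s: 2.52
tcp_pos: [0.5198, -0.2676, 0.0237]
eef_rot: [-180.0, 0.1, -171.6]
contact_force: [0.9, 0.3, 0.8]
gripper_width: 0.0875
gripper_force: 0.0
```

Request:
arm_command(
  travel=[
    [0,0,0],
    [0,0,0],
    [0,0,0],
    [0,0,0],
    [0,0,0],
    [0,0,0],
    [0,0,0],
    [0,0,0],
  ],
  delta_rot=[
    [0,0,0],
    [0,0,0],
    [0,0,0],
    [0,0,0],
    [0,0,0],
    [0,0,0],
    [0,0,0],
    [0,0,0],
  ],
  grip=0.55,
  newtons=30,
)

```text
time_s: 3.52
tcp_pos: [0.5191, -0.2675, 0.0228]
eef_rot: [-180.0, 0.0, -171.6]
contact_force: [-1.1, -0.1, 5.2]
gripper_width: 0.0599
gripper_force: 30.0
```

Request:
arm_command(
  travel=[
    [0,0,0.004],
    [0,0,0.008],
    [0,0,0.008],
    [-0.008,-0.001,0.008],
    [-0.028,-0.004,0.008],
    [-0.059,-0.009,0.008],
    [-0.091,-0.013,0.008],
    [-0.123,-0.018,0.008],
    [-0.154,-0.023,0.008],
    [-0.182,-0.027,0.008],
    [-0.2,-0.029,0.008],
    [-0.21,-0.031,0.008],
    [-0.218,-0.032,0.008],
    [-0.218,-0.032,0.008],
  ],
  delta_rot=[
    [0,0,0],
    [0,0,0],
    [0,0,0],
    [0,0,0],
    [0,0,0],
    [0,0,0],
    [0,0,0],
    [0,0,0],
    [0,0,0],
    [0,0,0],
    [0,0,0],
    [0,0,0],
    [0,0,0],
    [0,0,0],
  ],
)

```text
time_s: 5.28
tcp_pos: [0.41, -0.2834, 0.0266]
eef_rot: [-180.0, 0.0, -171.6]
contact_force: [-0.1, -0.1, -2.2]
gripper_width: 0.0599
gripper_force: 30.0
```

```bash
cat > shot.py <<'E'
import sys
from plant import r,viewer
from h import *
from scipy.spatial.transform import Rotation as Ro
def wrist(f):
    s=r.get_state();c=viewer.capture("wrist")
    T=np.eye(4);T[:3,:3]=Ro.from_euler("xyz",s["eef_rot"],degrees=True).as_matrix();T[:3,3]=s["tcp_pos"]
    W=np.linalg.inv(T@np.array(c["mount"]));c["R"]=W[:3,:3];c["t"]=W[:3,3]
    pickle.dump(c,open(f+".pkl","wb"));print(s["tcp_pos"],s["eef_rot"],s["joints"].round(1),s["contact_force"]);return c
E
python3 - <<'E'
from shot import *
a=wrist("w2")["img"];b=viewer.capture("scene")["img"]
o=np.hstack([cv2.resize(a,(400,300)),cv2.resize(b[200:400,100:367],(400,300))]);cv2.imwrite("pics/p2.png",o[:,:,::-1])
E
```

```text
[ 0.40998851 -0.28342144  0.02656338] [-1.79998358e+02  1.79953273e-03 -1.71583150e+02] [-12.   19.1 -36.3   0.  -34.6 -69.6] [-0.10070904 -0.07568844 -2.20543349]
```

View pics/p2.png

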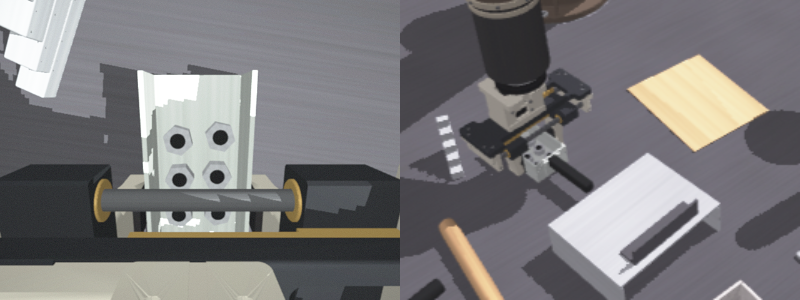

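All six nuts are still in the pan, and the scene crop shows the handle clear of the riser. Lift and carry to the board.

Request:
arm_command(
  travel=[
    [0,0,0.015],
    [0,0,0.05],
    [0,0,0.085],
    [0,0,0.1],
    [0.001,0.012,0.1],
    [0.004,0.036,0.1],
    [0.009,0.072,0.1],
    [0.014,0.12,0.1],
    [0.021,0.176,0.1],
    [0.027,0.232,0.1],
    [0.034,0.288,0.1],
    [0.041,0.344,0.1],
    [0.047,0.4,0.1],
    [0.053,0.448,0.1],
    [0.058,0.488,0.1],
    [0.062,0.52,0.1],
    [0.064,0.544,0.1],
    [0.066,0.56,0.1],
    [0.068,0.57,0.1],
    [0.068,0.574,0.1],
  ],
  delta_rot=[
    [0,0,0],
    [0,0,0],
    [0,0,0],
    [0,0,0],
    [0,0,-0.002],
    [0,0,-0.006],
    [0,0,-0.012],
    [0,0,-0.019],
    [0,0,-0.029],
    [0,0,-0.038],
    [0,0,-0.047],
    [0,0,-0.056],
    [0,0,-0.065],
    [0,0,-0.073],
    [0,0,-0.079],
    [0,0,-0.084],
    [0,0,-0.088],
    [0,0,-0.091],
    [0,0,-0.092],
    [0,0,-0.093],
  ],
)

```text
time_s: 7.88
tcp_pos: [0.4439, 0.0037, 0.0765]
eef_rot: [-180.0, -0.0, -180.0]
contact_force: [0.7, -0.6, -2.5]
gripper_width: 0.0599
gripper_force: 30.0
```

Request:
arm_command(
  travel=[
    [0,0,-0.02],
    [0,0,-0.05],
    [0,0,-0.075],
    [0,0,-0.09],
    [0,0,-0.097],
    [0,0,-0.1],
    [0,0,-0.102],
    [0,0,-0.102],
    [0,0,-0.102],
  ],
  delta_rot=[
    [0,0,0],
    [0,0,0],
    [0,0,0],
    [0,0,0],
    [0,0,0],
    [0,0,0],
    [0,0,0],
    [0,0,0],
    [0,0,0],
  ],
)

```text
time_s: 9.0
tcp_pos: [0.4441, 0.0037, 0.0258]
eef_rot: [180.0, 0.0, -180.0]
contact_force: [-0.1, 0.3, -1.8]
gripper_width: 0.0599
gripper_force: 30.0
```

Request:
arm_command(
  travel=[
    [0,0,-0.002],
    [0,0,-0.002],
    [0,0,-0.002],
  ],
  delta_rot=[
    [0,0,0],
    [0,0,0],
    [0,0,0],
  ],
)

```text
time_s: 9.38
tcp_pos: [0.4441, 0.0037, 0.0257]
eef_rot: [180.0, 0.0, -179.9]
contact_force: [-5.6, 1.1, 16.3]
gripper_width: 0.0599
gripper_force: 30.0
```

Request:
arm_command(
  travel=[
    [0,0,0],
    [0,0,0],
    [0,0,0],
    [0,0,0],
    [0,0,0],
    [0,0,0],
    [0,0,0.05],
    [0,0,0.12],
    [0,0,0.2],
    [0,0,0.24],
    [0,0,0.24],
    [0,0,0.24],
  ],
  delta_rot=[
    [0,0,0],
    [0,0,0],
    [0,0,0],
    [0,0,0],
    [0,0,0],
    [0,0,0],
    [0,0,0],
    [0,0,0],
    [0,0,0],
    [0,0,0],
    [0,0,0],
    [0,0,0],
  ],
  grip=1,
)

```text
time_s: 10.88
tcp_pos: [0.4434, 0.0035, 0.1439]
eef_rot: [-180.0, -0.0, -180.0]
contact_force: [0.5, -0.1, -0.1]
gripper_width: 0.0877
gripper_force: 0.0
```

```bash
python3 - <<'E'
from shot import *
c=wrist("w3");a=c["img"];b=viewer.capture("scene")["img"]
o=np.hstack([cv2.resize(a,(400,300)),cv2.resize(b[200:320,220:380],(400,300))]);cv2.imwrite("pics/p3.png",o[:,:,::-1])
for x in(-60,55):
  for y in(-30,30): print(x,y,proj(c,[.430+x/1e3,.0037+y/1e3,.039])*.625)
E
```

```text
[0.44341718 0.00346547 0.14389084] [-1.79995897e+02 -4.98482095e-02 -1.79969798e+02] [  26.1    4.1  -35.5   -0.   -50.4 -116. ] [ 0.50091342 -0.07778334 -0.09157151]
-60 -30 [167.29690215  81.97993746]
-60 30 [228.730773    82.00037225]
55 -30 [170.4933369  191.51803469]
55 30 [225.37290903 191.54851751]
```

View pics/p3.png

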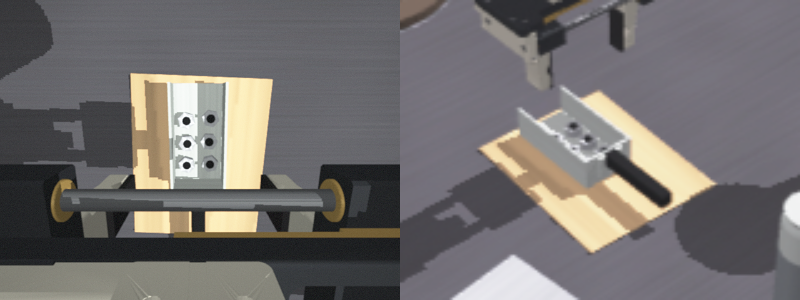

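The scoop sits on the board at the predicted pose (rim corners at about (170,83) and (226,190) in the left half) with six nuts in it. The gripper has let go. Before carrying the nuts I'll rehearse the pour pose empty-handed to check that it is reachable.

```bash
cat >> h.py <<'E'
from scipy.spatial.transform import Rotation as Ro
def pour(H,th,off,zn,F=(.638,.2205),gx=80,base=None):
    """TCP and rotvec/90 (from scoop-level heading 0) with nose at off outward of the funnel axis, height zn"""
    R=Ro.from_euler("z",H,degrees=True)*Ro.from_euler("y",-th,degrees=True)
    e=np.array([np.cos(np.radians(H)),np.sin(np.radians(H)),0])
    nose=np.array([F[0],F[1],0])+off*e+[0,0,zn]
    tcp=nose-R.apply([-(60+gx)/1e3,0,-.025])
    return tcp,R.as_rotvec(degrees=True)/90
E
python3 - <<'E'
from h import *
for H in(10,20,30):
  t,v=pour(H,55,.015,.187);print(H,t.round(4),((t-[.444,.004,.145])/.5).round(3),v.round(3))
E
```

```text
10 [0.7117 0.2335 0.316 ] [0.535 0.459 0.342] [ 0.053 -0.61   0.102]
20 [0.7083 0.2461 0.316 ] [0.529 0.484 0.342] [ 0.107 -0.605  0.205]
30 [0.7028 0.2579 0.316 ] [0.518 0.508 0.342] [ 0.16  -0.597  0.307]
```

Request:
arm_command(
  travel=[
    [0,0,0.12],
    [0,0,0.24],
    [0.1,0.1,0.34],
    [0.529,0.484,0.38],
    [0.529,0.484,0.38],
    [0.529,0.484,0.38],
    [0.529,0.484,0.38],
    [0.529,0.484,0.38],
    [0.529,0.484,0.38],
    [0.529,0.484,0.38],
    [0.529,0.484,0.342],
    [0.529,0.484,0.342],
    [0.529,0.484,0.342],
  ],
  delta_rot=[
    [0,0,0],
    [0,0,0],
    [0.107,-0.605,0.205],
    [0.107,-0.605,0.205],
    [0.107,-0.605,0.205],
    [0.107,-0.605,0.205],
    [0.107,-0.605,0.205],
    [0.107,-0.605,0.205],
    [0.107,-0.605,0.205],
    [0.107,-0.605,0.205],
    [0.107,-0.605,0.205],
    [0.107,-0.605,0.205],
    [0.107,-0.605,0.205],
  ],
)

```text
time_s: 12.6
tcp_pos: [0.7103, 0.2436, 0.389]
eef_rot: [179.6, 47.8, -160.0]
contact_force: [-0.3, 0.2, -0.2]
gripper_width: 0.0878
gripper_force: 0.0
```

```bash
python3 - <<'E'
from plant import r
s=r.get_state();print({k:np.round(s[k],3) for k in("joints","tcp_pos","eef_rot")} if 0 else (s["joints"],s["tcp_pos"],s["eef_rot"]))
from h import *
t,v=pour(20,55,.015,.187);print(t,(Ro.from_rotvec(v*90,degrees=True)*Ro.from_euler("xyz",[180,0,180],degrees=True)).as_euler("xyz",degrees=True))
E
```

```text
(array([ 2.07796192e+01,  1.24636145e+00, -4.09207388e+01,  8.30459073e+01,
       -1.63623725e-01, -1.73598441e+02]), array([0.71032023, 0.24361   , 0.38904624]), array([ 179.55275858,   47.8117157 , -160.0431849 ]))
[0.70830959 0.2460906  0.3160207 ] [ 180.   55. -160.]
```

The arm stalled at 48° of tilt: J5 reached 0, a wrist singularity. I'll fit a small kinematic model from the logged poses so I can choose a pour heading within the joint ranges.

```bash
cat > kin.py <<'E'
import numpy as np
from scipy.optimize import least_squares
from scipy.spatial.transform import Rotation as Ro
def E(a,q): return Ro.from_euler(a,q,degrees=True)
def fk(q,p):
    h,L1,L2,d,L,e=p
    R1=E("z",q[0]); phi=q[1]-q[2]
    x=R1.apply([L1*np.sin(np.radians(q[1])),0,h+L1*np.cos(np.radians(q[1]))])
    Rf=R1*E("y",phi)                     # x along forearm
    x=x+Rf.apply([L2,0,e])
    Rw=Rf*E("x",-q[3])*E("y",-q[4])      # x along tool
    x=x+Rw.apply([L,-d,0])
    M=Rw*Ro.from_matrix(np.array([[0,0,1],[0,1,0],[-1,0,0]]))  # tool z along Rw x
    return x,M*E("z",-q[5])
S=[([-51.847,20.589,.634,-.019,-70.135,-16.509],[.2488,-.62699,.24466],[179.909,-.008,-158.362]),
([-8.177,15.974,-17.735,0.0016,-56.266,-73.493],[.51848,-.26828,.16084],[-179.99,.023,-171.669]),
([-12,19.1,-36.3,0,-34.6,-69.6],[.40999,-.28342,.02656],[-180,0,-171.583]),
([26.1,4.1,-35.5,0,-50.4,-116],[.44342,.00347,.14389],[-180,-.05,-179.97]),
([20.7796,1.246,-40.9207,83.0459,-.1636,-173.598],[.71032,.24361,.38905],[179.553,47.812,-160.043])]
if __name__=="__main__":
    f=lambda p:np.concatenate([fk(q,p)[0]-x for q,x,_ in S])
    o=least_squares(f,[.3,.4,.4,.19,.2,0]);print(o.x.round(4),(o.fun*1e3).round(1))
    for q,x,r in S: print(fk(q,o.x)[1].as_euler("xyz",degrees=True).round(1),r)
    np.save("p.npy",o.x)
E
python3 kin.py
```

```text
[ 1.988e-01  6.021e-01  4.636e-01  1.919e-01  3.593e-01 -4.000e-04] [-0.1 -0.1 -0.2 -0.1 -0.1 -0.2 -0.   0.1  0.   0.2  0.2  0.3 -0.  -0.
  0.1]
[-1.800e+02 -1.000e-01  1.116e+02] [179.909, -0.008, -158.362]
[180.    0.   98.3] [-179.99, 0.023, -171.669]
[-180.     0.    98.4] [-180, 0, -171.583]
[180.    0.   90.1] [-180, -0.05, -179.97]
[132.2  -0.3 110.3] [179.553, 47.812, -160.043]
```

```bash
sed -i 's/E("z",-q\[5\])/E("z",-q[5]-90)/' kin.py; cat >> kin.py <<'E'
lo=np.array([-176.03,-82.01,-58.28,-173.87,-174.79,-.11]);hi=np.array([176.03,121.73,71.71,95.51,-.11,173.66]);lo[5]=-173.66
P=np.load("p.npy") if __name__!="__main__" else None
def ik(x,R,q0):
    f=lambda q:np.concatenate([(fk(q,P)[0]-x)*1e3,(fk(q,P)[1].inv()*R).as_rotvec(degrees=True)*3])
    o=least_squares(f,np.clip(q0,lo+.01,hi-.01),bounds=(lo,hi));return o.x,np.abs(o.fun).max()
E
python3 kin.py; cat > plan.py <<'E'
from kin import *; from h import pour
q0=[26,4,-35,0,-50,-116]
for fl in(180,0):
  T=E("z",fl)*E("x",180)
  qb,e=ik([.51,.0037,.031],T,[26,4,-35,0,-50,-116 if fl else 64]);print("flip",fl,"board",qb.round(),round(e,2))
  for H in range(-180,180,20):
    # carry: turn heading in steps at height, moving to the pour place
    q=qb;bad=0;mg=[]
    tH,_=pour(H,0,.02,.205)
    for s in np.linspace(.1,1,12):
        x=np.array([.51,.0037,.24])*(1-s)+tH*s;x[2]=max(x[2],.235)
        q,e=ik(x,E("z",H*s)*T,q);bad=max(bad,e);mg.append(np.minimum(q-lo,hi-q).min())
    for th in range(0,66,5):
        x,v=pour(H,th,.018,.205-.017*min(th/40,1));q,e=ik(x,Ro.from_rotvec(v*90,degrees=True)*T,q);bad=max(bad,e);mg.append(np.minimum(q-lo,hi-q).min())
    if bad<2: print(H,"err",round(bad,1),"margin",round(min(mg),1),q.round())
E
python3 plan.py
```

```text
[ 1.988e-01  6.021e-01  4.636e-01  1.919e-01  3.593e-01 -4.000e-04] [-0.1 -0.1 -0.2 -0.1 -0.1 -0.2 -0.   0.1  0.   0.2  0.2  0.3 -0.  -0.
  0.1]
[ 179.9   -0.  -158.4] [179.909, -0.008, -158.362]
[-180.     0.  -171.7] [-179.99, 0.023, -171.669]
[-180.    -0.  -171.6] [-180, 0, -171.583]
[-180.     0.  -179.9] [-180, -0.05, -179.97]
[ 179.6   47.8 -160. ] [179.553, 47.812, -160.043]
flip 180 board [  23.   20.  -35.   -0.  -36. -113.] 0.0
40 err 0.0 margin 15.9 [ 15.   5. -14. -71. -24. -10.]
60 err 0.0 margin 40.5 [  5.  11.  -7. -72. -51.   3.]
80 err 0.0 margin 39.9 [  2.  18.   3. -68. -73.   9.]
100 err 0.0 margin 39.2 [  3.  26.  14. -64. -91.  13.]
120 err 0.0 margin 38.6 [   6.   33.   26.  -61. -108.   18.]
140 err 0.0 margin 34.7 [  10.   40.   37.  -57. -124.   22.]
160 err 0.0 margin 25.5 [  16.   45.   46.  -52. -138.   29.]
flip 0 board [ 23.  20. -35.   0. -36.  67.] 0.0
-180 err 0.0 margin 20.7 [  23.   49.   51.  -41. -148. -136.]
-160 err 0.0 margin 24.6 [  30.   51.   47.  -19. -149. -110.]
-140 err 0.0 margin 35.1 [  37.   50.   35.    4. -140.  -85.]
-120 err 0.0 margin 38.5 [  42.   46.   20.   20. -127.  -70.]
-100 err 0.0 margin 39.1 [  47.   40.    5.   33. -112.  -61.]
-80 err 0.0 margin 39.7 [ 50.  33. -11.  45. -97. -56.]
-60 err 0.0 margin 31.3 [ 51.  25. -27.  59. -82. -55.]
-40 err 0.0 margin 16.0 [ 46.  17. -41.  80. -67. -55.]
40 err 0.0 margin 3.2 [ 15.   5. -14. -71. -24. 170.]
```

The model fits to 0.3 mm. Pouring at heading 60°, same grasp, keeps at least 40° of joint margin. Return above the handle.

Request:
arm_command(
  travel=[
    [0,0,0.15],
    [0,0,0.15],
    [-0.02,-0.05,0.15],
    [-0.06,-0.12,0.15],
    [-0.1,-0.2,0.15],
    [-0.2,-0.3,0.1],
    [-0.3,-0.4,0],
    [-0.396,-0.484,-0.1],
    [-0.396,-0.484,-0.27],
    [-0.396,-0.484,-0.27],
    [-0.396,-0.484,-0.27],
    [-0.396,-0.484,-0.27],
    [-0.396,-0.484,-0.27],
    [-0.396,-0.484,-0.27],
  ],
  delta_rot=[
    [-0.01,0.06,-0.02],
    [-0.02,0.12,-0.04],
    [-0.04,0.24,-0.08],
    [-0.06,0.36,-0.12],
    [-0.08,0.48,-0.16],
    [-0.107,0.605,-0.205],
    [-0.107,0.605,-0.205],
    [-0.107,0.605,-0.205],
    [-0.107,0.605,-0.205],
    [-0.107,0.605,-0.205],
    [-0.107,0.605,-0.205],
    [-0.107,0.605,-0.205],
    [-0.107,0.605,-0.205],
    [-0.107,0.605,-0.205],
  ],
)

```text
time_s: 14.35
tcp_pos: [0.5137, 0.0022, 0.2564]
eef_rot: [179.6, -7.0, -180.0]
contact_force: [-0.2, 0.8, 1.1]
gripper_width: 0.0873
gripper_force: 0.0
```

```bash
python3 - <<'E'
from shot import *
s=r.get_state();print(s["joints"].round(1));b=viewer.capture("top");pickle.dump(b,open("top1.pkl","wb"))
c=wrist("w4");a=c["img"];o=np.hstack([cv2.resize(a,(400,300)),cv2.resize(b["img"][210:330,270:430],(400,300))]);cv2.imwrite("pics/p4.png",o[:,:,::-1])
for X in((.51,.0037,.039),(.485,.0037,.039),(.575,.0037,.039)): print(X,proj(c,X)*.625)
E
```

```text
[  20.1    9.2  -12.4   -2.9  -74.8 -109.2]
[0.51344382 0.00210278 0.25608991] [ 179.59344979   -7.032253   -179.99362896] [  20.1    9.2  -12.5   -2.9  -74.8 -109.2] [ 0.05333391 -0.3652556   0.89095045]
(0.51, 0.0037, 0.039) [197.77187119 150.82481545]
(0.485, 0.0037, 0.039) [197.75773417 134.4128162 ]
(0.575, 0.0037, 0.039) [197.80753811 192.23137826]
```

Request:
arm_command(
  travel=[
    [-0.007,0.003,-0.05],
    [-0.007,0.003,-0.15],
    [-0.007,0.003,-0.212],
    [-0.007,0.003,-0.212],
    [-0.007,0.003,-0.212],
  ],
  delta_rot=[
    [-0.005,-0.078,0],
    [-0.005,-0.078,0],
    [-0.005,-0.078,0],
    [-0.005,-0.078,0],
    [-0.005,-0.078,0],
  ],
)

```text
time_s: 15.08
tcp_pos: [0.5104, 0.0034, 0.1504]
eef_rot: [-179.9, -0.0, 180.0]
contact_force: [0.9, -0.3, -0.7]
gripper_width: 0.0877
gripper_force: 0.0
```

```bash
python3 - <<'E'
from shot import *
b=viewer.capture("top")["img"]
c=wrist("w4");a=c["img"];o=np.hstack([cv2.resize(a,(400,300)),cv2.resize(b[210:330,250:410],(400,300))]);cv2.imwrite("pics/p4.png",o[:,:,::-1])
for X in((.37,-.0263,.039),(.37,.0337,.039),(.485,-.0263,.039),(.485,.0337,.039),(.575,.0037,.039)): print(X,proj(c,X)*.625)
E
```

```text
[0.51049818 0.00347047 0.1506682 ] [-1.79948406e+02  1.20205443e-02  1.79972909e+02] [ 2.250e+01  1.000e+01 -2.740e+01  1.000e-01 -5.260e+01 -1.126e+02] [ 0.37574494  0.84847046 -0.35784996]
(0.37, -0.0263, 0.039) [165.93404384   7.51239428]
(0.37, 0.0337, 0.039) [230.07903976   7.43410657]
(0.485, -0.0263, 0.039) [169.52925583 129.57120723]
(0.485, 0.0337, 0.039) [226.53491507 129.5462838 ]
(0.575, 0.0037, 0.039) [198.04410302 207.66621677]
```

View pics/p4.png

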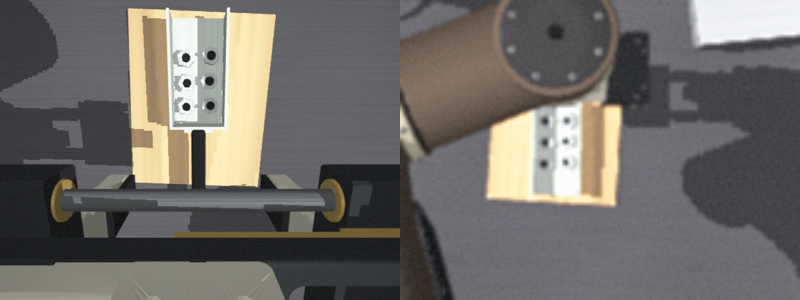

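The rim and handle match the prediction (pan rear at row 130, handle at column 198). Descend and grip the handle.

Request:
arm_command(
  travel=[
    [0,0,-0.08],
    [0,0,-0.16],
    [0,0,-0.21],
    [0,0,-0.232],
    [0,0,-0.238],
    [0,0,-0.238],
  ],
  delta_rot=[
    [0,0,0],
    [0,0,0],
    [0,0,0],
    [0,0,0],
    [0,0,0],
    [0,0,0],
  ],
)

```text
time_s: 15.92
tcp_pos: [0.51, 0.0034, 0.031]
eef_rot: [-179.9, -0.0, 180.0]
contact_force: [0.4, -0.1, 0.5]
gripper_width: 0.0878
gripper_force: 0.0
```

Request:
arm_command(
  travel=[
    [0,0,0],
    [0,0,0],
    [0,0,0],
    [0,0,0],
    [0,0,0],
    [0,0,0],
    [0,0,0],
    [0,0,0],
    [0,0,0],
    [0,0,0],
  ],
  delta_rot=[
    [0,0,0],
    [0,0,0],
    [0,0,0],
    [0,0,0],
    [0,0,0],
    [0,0,0],
    [0,0,0],
    [0,0,0],
    [0,0,0],
    [0,0,0],
  ],
  grip=0.1,
  newtons=55,
)

```text
time_s: 17.18
tcp_pos: [0.5093, 0.0032, 0.03]
eef_rot: [-179.9, -0.1, 179.9]
contact_force: [0.6, 0.3, -0.5]
gripper_width: 0.0158
gripper_force: 55.0
```

Request:
arm_command(
  travel=[
    [0,0,0.015],
    [0,0,0.04],
    [0,0,0.08],
    [0,0,0.13],
    [0,0,0.19],
    [0,0,0.26],
    [0,0,0.33],
    [0,0,0.39],
    [0,0,0.44],
    [0,0,0.465],
    [0,0,0.48],
    [0,0,0.48],
  ],
  delta_rot=[
    [0,0,0],
    [0,0.01,0],
    [0,0.03,0],
    [0,0.05,0],
    [0,0.07,0],
    [0,0.085,0],
    [0,0.09,0],
    [0,0.09,0],
    [0,0.09,0],
    [0,0.09,0],
    [0,0.09,0],
    [0,0.09,0],
  ],
)

```text
time_s: 18.68
tcp_pos: [0.5091, 0.0032, 0.2698]
eef_rot: [-179.9, -8.2, 180.0]
contact_force: [0.6, 0.7, -2.4]
gripper_width: 0.0155
gripper_force: 55.0
```

```bash
python3 - <<'E'
from shot import *
c=wrist("w5");a=c["img"];b=viewer.capture("scene")["img"]
o=np.hstack([cv2.resize(a,(400,300)),cv2.resize(b[120:300,200:440],(400,300))]);cv2.imwrite("pics/p5.png",o[:,:,::-1])
s=r.get_state();R=Ro.from_euler("xyz",s["eef_rot"],degrees=True)*Ro.from_euler("xyz",[180,0,180],degrees=True).inv()
for x in(-60,55):
  for y in(-30,30):print(x,y,proj(c,s["tcp_pos"]+R.apply([(x-80)/1e3,y/1e3,.008]))*.625)
np.set_printoptions(suppress=True,precision=3)
T=Ro.from_euler("xyz",[180,0,180],degrees=True)
import kin
q=s["joints"];x0=s["tcp_pos"];w=[(x0,-8.1,0)]
# carry via points: heading 0->60 with tilt -8 (nose up)
def pose(H,th):return Ro.from_euler("z",H,degrees=True)*Ro.from_euler("y",-th,degrees=True)
xe,_=pour(60,-8,.018,.225,gx=80);print("carry end tcp",xe)
R0=pose(0,-8.1)
for u in np.linspace(0,1,9)[1:]:
    x=x0*(1-u)+xe*u;R1=pose(60*u,-8.1);q,e=kin.ik(x,R1*T,q);print(u,((x-x0)/.5),((R1*R0.inv()).as_rotvec(degrees=True)/90),q.round(),round(e,1))
E
```

```text
[0.50913511 0.00316263 0.26982556] [-179.91664503   -8.23745819  179.95156102] [  20.4    9.   -11.    -2.8  -77.7 -109.6] [ 0.60155364  0.65813037 -2.43318008]
-60 -30 [131.48406237 -82.2002841 ]
-60 30 [263.87621115 -82.24618688]
55 -30 [145.12685157 161.45110715]
55 30 [250.24929141 161.44621101]
carry end tcp [0.718 0.359 0.23 ]
0.125 [ 0.052  0.089 -0.01 ] [0.    0.    0.083] [  24.   12.   -8.   -2.  -78. -106.] 0.0
0.25 [ 0.105  0.178 -0.019] [0.    0.    0.167] [  28.   15.   -5.   -2.  -78. -102.] 0.0
0.375 [ 0.157  0.267 -0.029] [0.   0.   0.25] [ 31.  18.  -1.  -1. -78. -98.] 0.0
0.5 [ 0.209  0.356 -0.039] [ 0.    -0.     0.333] [ 34.  22.   3.  -1. -79. -93.] 0.0
0.625 [ 0.261  0.445 -0.049] [ 0.    -0.     0.417] [ 36.  26.   8.   0. -80. -89.] 0.0
0.75 [ 0.314  0.534 -0.058] [0.  0.  0.5] [ 38.  29.  13.   1. -82. -83.] 0.0
0.875 [ 0.366  0.623 -0.068] [ 0.    -0.     0.583] [ 40.  33.  19.   2. -83. -78.] 0.0
1.0 [ 0.418  0.712 -0.078] [ 0.    -0.     0.667] [ 42.  38.  26.   3. -86. -72.] 0.0
```

View pics/p5.png

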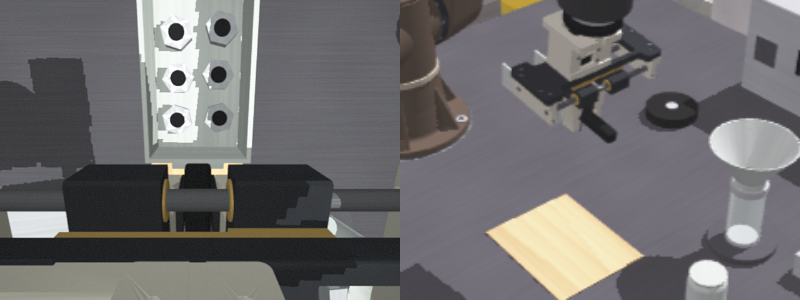

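The scoop is held by its handle with no sag (pan rear at row 161, as predicted) and all six nuts are in. Carry it to the funnel at heading 60°, nose slightly up.

Request:
arm_command(
  travel=[
    [0.003,0.005,-0.001],
    [0.012,0.02,-0.002],
    [0.025,0.043,-0.005],
    [0.043,0.074,-0.008],
    [0.065,0.111,-0.012],
    [0.09,0.154,-0.017],
    [0.118,0.201,-0.022],
    [0.147,0.251,-0.027],
    [0.178,0.303,-0.033],
    [0.209,0.356,-0.039],
    [0.24,0.409,-0.045],
    [0.271,0.461,-0.051],
    [0.3,0.511,-0.056],
    [0.328,0.558,-0.061],
    [0.353,0.601,-0.066],
    [0.375,0.638,-0.07],
    [0.393,0.669,-0.073],
    [0.406,0.692,-0.076],
    [0.415,0.707,-0.077],
    [0.418,0.712,-0.078],
  ],
  delta_rot=[
    [0,0,0.005],
    [0,0,0.019],
    [0,0,0.041],
    [0,0,0.069],
    [0,0,0.104],
    [0,0,0.144],
    [0,0,0.188],
    [0,0,0.235],
    [0,0,0.283],
    [0,0,0.333],
    [0,0,0.384],
    [0,0,0.432],
    [0,0,0.479],
    [0,0,0.523],
    [0,0,0.563],
    [0,0,0.598],
    [0,0,0.626],
    [0,0,0.648],
    [0,0,0.662],
    [0,0,0.667],
  ],
)

```text
time_s: 21.28
tcp_pos: [0.7183, 0.3597, 0.2306]
eef_rot: [-179.9, -8.2, -120.0]
contact_force: [0.2, -0.5, -2.3]
gripper_width: 0.0159
gripper_force: 55.0
```

```bash
python3 - <<'E'
from shot import *
c=wrist("w6");a=c["img"];b=viewer.capture("scene")["img"];d=viewer.capture("top")["img"]
o=np.hstack([cv2.resize(a,(267,300)),cv2.resize(b[140:280,340:480],(266,300)),cv2.resize(d[140:240,180:280],(267,300))]);cv2.imwrite("pics/p6.png",o[:,:,::-1])
np.set_printoptions(suppress=True,precision=3)
s=r.get_state();x0=s["tcp_pos"];R0=Ro.from_euler("xyz",s["eef_rot"],degrees=True);T=Ro.from_euler("xyz",[180,0,180],degrees=True)
import kin
q=s["joints"]
for th in list(range(-4,60,4))+[60]:
    u=np.clip((th+8)/48,0,1);x,v=pour(60,th,.018+.004*u,.225-.037*u);R=Ro.from_rotvec(v*90,degrees=True)*T
    q,e=kin.ik(x,R,q);print(th,repr(((x-x0)/.5)),(R*R0.inv()).as_rotvec(degrees=True)/90,q.round(),round(e,2))
E
```

```text
[0.71833473 0.35969998 0.23061453] [-179.92495399   -8.24478364 -119.95662784] [ 41.6  37.9  25.8   2.7 -85.8 -72. ] [ 0.16071732 -0.54675647 -2.25449296]
-4 array([-0.001, -0.   ,  0.012]) [ 0.041 -0.023  0.   ] [ 41.  35.  23.   1. -81. -71.] 0.0
0 array([-0.002, -0.002,  0.025]) [ 0.08  -0.045  0.   ] [ 40.  33.  20.  -0. -77. -70.] 0.0
4 array([-0.004, -0.005,  0.038]) [ 0.118 -0.067  0.   ] [ 40.  30.  17.  -1. -73. -69.] 0.0
8 array([-0.006, -0.009,  0.051]) [ 0.156 -0.089  0.   ] [ 39.  28.  15.  -3. -69. -68.] 0.0
12 array([-0.009, -0.014,  0.064]) [ 0.195 -0.112  0.   ] [ 38.  26.  12.  -5. -65. -66.] 0.0
16 array([-0.013, -0.021,  0.076]) [ 0.233 -0.134  0.001] [ 37.  24.  10.  -7. -61. -65.] 0.0
20 array([-0.017, -0.028,  0.087]) [ 0.272 -0.156  0.001] [ 36.  22.   7.  -9. -58. -62.] 0.0
24 array([-0.022, -0.037,  0.098]) [ 0.31  -0.178  0.001] [ 35.  20.   5. -12. -54. -60.] 0.0
28 array([-0.028, -0.047,  0.108]) [ 0.349 -0.2    0.001] [ 34.  18.   3. -16. -51. -56.] 0.0
32 array([-0.034, -0.057,  0.117]) [ 0.387 -0.223  0.001] [ 32.  16.   2. -20. -48. -52.] 0.0
36 array([-0.04 , -0.068,  0.125]) [ 0.426 -0.245  0.001] [ 30.  15.   0. -24. -45. -48.] 0.0
40 array([-0.047, -0.081,  0.132]) [ 0.464 -0.267  0.001] [ 28.  14.  -1. -30. -44. -42.] 0.0
44 array([-0.055, -0.094,  0.144]) [ 0.503 -0.289  0.001] [ 25.  13.  -2. -36. -43. -36.] 0.0
48 array([-0.063, -0.109,  0.155]) [ 0.541 -0.312  0.001] [ 22.  12.  -3. -42. -43. -29.] 0.0
52 array([-0.072, -0.123,  0.165]) [ 0.58  -0.334  0.001] [ 19.  11.  -3. -49. -43. -22.] 0.0
56 array([-0.081, -0.139,  0.174]) [ 0.618 -0.356  0.001] [ 15.  11.  -4. -56. -45. -14.] 0.0
60 array([-0.09 , -0.155,  0.181]) [ 0.657 -0.378  0.001] [ 11.  10.  -5. -63. -47.  -7.] 0.0
```

View pics/p6.png

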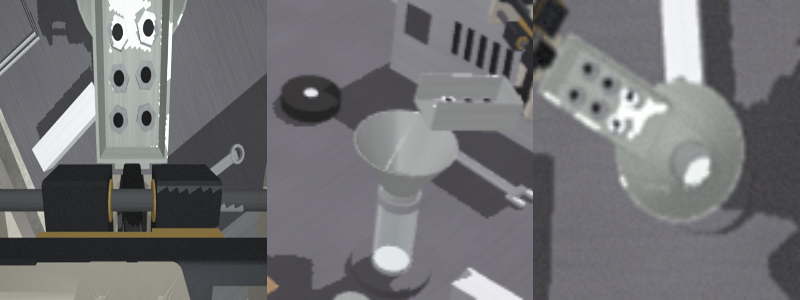

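The nose is over the funnel's near half, in all three views, with the six nuts still inside. Tip slowly about the nose.

Request:
arm_command(
  travel=[
    [-0.001,0,0.012],
    [-0.002,-0.002,0.025],
    [-0.004,-0.005,0.038],
    [-0.006,-0.009,0.051],
    [-0.009,-0.014,0.064],
    [-0.013,-0.021,0.076],
    [-0.015,-0.025,0.082],
    [-0.017,-0.028,0.087],
    [-0.02,-0.033,0.093],
    [-0.022,-0.037,0.098],
    [-0.025,-0.042,0.103],
    [-0.028,-0.047,0.108],
    [-0.031,-0.052,0.113],
    [-0.034,-0.057,0.117],
    [-0.037,-0.062,0.121],
    [-0.04,-0.068,0.125],
    [-0.043,-0.074,0.129],
    [-0.047,-0.081,0.132],
    [-0.055,-0.094,0.144],
    [-0.063,-0.109,0.155],
  ],
  delta_rot=[
    [0.041,-0.023,0],
    [0.08,-0.045,0],
    [0.118,-0.067,0],
    [0.156,-0.089,0],
    [0.195,-0.112,0],
    [0.233,-0.134,0],
    [0.252,-0.145,0],
    [0.272,-0.156,0],
    [0.291,-0.167,0],
    [0.31,-0.178,0],
    [0.329,-0.189,0],
    [0.349,-0.2,0],
    [0.368,-0.212,0],
    [0.387,-0.223,0],
    [0.407,-0.234,0],
    [0.426,-0.245,0],
    [0.445,-0.256,0],
    [0.464,-0.267,0],
    [0.503,-0.289,0],
    [0.541,-0.312,0],
  ],
)

```text
time_s: 23.92
tcp_pos: [0.6867, 0.3045, 0.3092]
eef_rot: [-179.9, 48.2, -120.0]
contact_force: [0.1, -0.2, -2.5]
gripper_width: 0.0157
gripper_force: 55.0
```

```bash
python3 - <<'E'
from shot import *
c=wrist("w7");a=c["img"];b=viewer.capture("scene")["img"];d=viewer.capture("top")["img"]
o=np.hstack([cv2.resize(a,(267,300)),cv2.resize(b[140:280,340:480],(266,300)),cv2.resize(d[140:240,180:280],(267,300))]);cv2.imwrite("pics/p7.png",o[:,:,::-1])
E
```

```text
[0.68668221 0.30454418 0.30923221] [-179.85293142   48.17893383 -119.95029944] [ 22.3  11.6  -2.7 -42.2 -42.5 -28.9] [ 0.06476848 -0.17977782 -2.47646806]
```

View pics/p7.png

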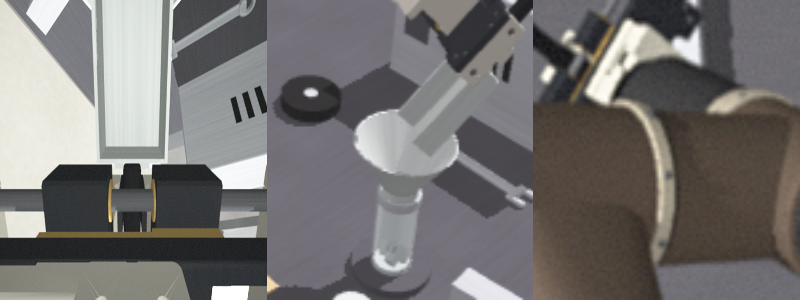

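The wrist view shows the visible part of the pan empty, and nuts are lying at the jar's bottom at about (392,255). I see now that this was my 11th picture, one over the limit of 10, so I'll view no more and check by numbers only. Tip a little further to make sure it's empty.

Request:
arm_command(
  travel=[
    [-0.009,-0.015,0.01],
    [-0.018,-0.03,0.019],
    [-0.027,-0.046,0.026],
    [-0.027,-0.046,0.026],
    [-0.027,-0.046,0.026],
    [-0.027,-0.046,0.026],
    [-0.027,-0.046,0.026],
    [-0.027,-0.046,0.026],
  ],
  delta_rot=[
    [0.039,-0.022,0],
    [0.077,-0.044,0],
    [0.116,-0.066,0],
    [0.116,-0.066,0],
    [0.116,-0.066,0],
    [0.116,-0.066,0],
    [0.116,-0.066,0],
    [0.116,-0.066,0],
  ],
)

```text
time_s: 25.08
tcp_pos: [0.6731, 0.2821, 0.3216]
eef_rot: [179.9, 60.0, -120.1]
contact_force: [0.2, -0.4, -2.4]
gripper_width: 0.0157
gripper_force: 55.0
```

```bash
python3 - <<'E'
from shot import *
f=[]
for i in range(4):
    c=wrist("w8");f.append(r.get_state()["contact_force"])
print("F",np.mean(f,0))
# compare funnel/jar regions of scene now and before: count dark pixels
s0=pickle.load(open("scene0.pkl","rb"));b=viewer.capture("scene");pickle.dump(b,open("scene8.pkl","wb"))
for nm,z0,z1,rad in(("jar",.018,.11,.02),):
    p=np.array([proj(s0,[.638+dx,.2205+dy,z]) for z in(z0,.06,z1) for dx in(-rad,rad) for dy in(-rad,rad)])
    x0,y0=p.min(0).astype(int);x1,y1=p.max(0).astype(int);print(x0,y0,x1,y1)
    g0=cv2.cvtColor(s0["img"],7)[y0:y1,x0:x1].astype(int);g1=cv2.cvtColor(b["img"],7)[y0:y1,x0:x1].astype(int)
    print((abs(g1-g0)>25).sum(1))
E
```

```text
[0.67309914 0.28214481 0.32159369] [ 179.86718383   59.98303443 -120.12719548] [ 11.   10.5  -5.  -63.2 -47.1  -6.7] [ 0.19967709 -0.39643672 -2.3921415 ]
[0.67316213 0.28200596 0.32164493] [ 179.87815364   59.98970412 -120.13067822] [ 11.   10.5  -5.  -63.2 -47.1  -6.7] [ 0.68952703  0.36491182 -1.70778701]
[0.67316304 0.28191458 0.32157795] [ 179.86449744   59.9891801  -120.1499105 ] [ 11.   10.5  -5.  -63.2 -47.1  -6.7] [ 0.71728283  0.87474027 -2.73426322]
[0.67319623 0.28179339 0.32156608] [ 179.85611004   59.99153596 -120.16904133] [ 11.   10.5  -5.  -63.2 -47.1  -6.7] [ 0.30089995  0.10184515 -2.05931171]
F [ 0.33204881  0.40220353 -2.14260007]
394 225 420 266
[ 0  0  0  0  0  0  0  0  0  0  0  0  0  0  0  0  0  0  0  0  0  0  0  0
  0  0  0  0  0  0  9 12 14 15 12 12 12  9  4  1  0]
```

Request:
arm_command(
  travel=[
    [0,0,0.02],
    [0,0,0.04],
    [0,0,0.06],
    [0,0,0.06],
    [0,0,0.06],
    [0,0,0.06],
    [0,0,0.06],
    [0,0,0.06],
    [0,0,0.06],
    [0,0,0.06],
    [0,0,0.06],
  ],
  delta_rot=[
    [-0.03,0.017,0],
    [-0.09,0.052,0],
    [-0.17,0.098,0],
    [-0.25,0.144,0],
    [-0.33,0.19,0],
    [-0.41,0.237,0],
    [-0.48,0.277,0],
    [-0.54,0.312,0],
    [-0.577,0.333,0],
    [-0.577,0.333,0],
    [-0.577,0.333,0],
  ],
)

```text
time_s: 26.7
tcp_pos: [0.6733, 0.2817, 0.3515]
eef_rot: [-180.0, 0.1, -120.1]
contact_force: [-0.1, -1.2, -3.0]
gripper_width: 0.0155
gripper_force: 55.0
```

Request:
arm_command(
  travel=[
    [-0.008,-0.014,0],
    [-0.03,-0.05,0],
    [-0.06,-0.1,0],
    [-0.095,-0.16,0],
    [-0.13,-0.22,0],
    [-0.17,-0.29,0],
    [-0.21,-0.36,0],
    [-0.25,-0.43,0],
    [-0.28,-0.48,0],
    [-0.305,-0.52,0],
    [-0.32,-0.545,0],
    [-0.326,-0.556,0],
    [-0.326,-0.556,0],
    [-0.326,-0.556,0],
  ],
  delta_rot=[
    [0,0,-0.02],
    [0,0,-0.06],
    [0,0,-0.12],
    [0,0,-0.19],
    [0,0,-0.26],
    [0,0,-0.35],
    [0,0,-0.43],
    [0,0,-0.51],
    [0,0,-0.57],
    [0,0,-0.62],
    [0,0,-0.65],
    [0,0,-0.667],
    [0,0,-0.667],
    [0,0,-0.667],
  ],
)

```text
time_s: 28.45
tcp_pos: [0.5106, 0.0041, 0.3514]
eef_rot: [-180.0, 0.0, 179.9]
contact_force: [-0.7, 0.1, -2.1]
gripper_width: 0.0153
gripper_force: 55.0
```

```bash
python3 - <<'E'
from shot import *
c=wrist("w9");a=c["img"];s=r.get_state()
R=Ro.from_euler("xyz",s["eef_rot"],degrees=True)*Ro.from_euler("xyz",[180,0,180],degrees=True).inv()
print("rotvec from level",R.as_rotvec(degrees=True))
g=cv2.cvtColor(a,cv2.COLOR_RGB2GRAY);w5=cv2.cvtColor(pickle.load(open("w5.pkl","rb"))["img"],cv2.COLOR_RGB2GRAY)
for n,x in(("now",g),("loaded",w5)): print(n,"dark px in visible pan",(x[0:240,245:385]<60).sum())
t0=pickle.load(open("top0.pkl","rb"));t=viewer.capture("top");pickle.dump(t,open("top9.pkl","wb"))
A,B=[cv2.cvtColor(k["img"],7)[160:222,205:265].astype(int) for k in(t0,t)]
D=abs(A-B)>30;print("top jar diff",D.sum());ys,xs=np.nonzero(D);print(list(zip(xs+205,ys+160))[:60])
E
```

```text
[0.51059265 0.00407788 0.35137442] [-1.79977139e+02  2.88940388e-02  1.79937605e+02] [  22.5    1.7   -9.4    0.   -78.8 -112.6] [-0.67085325  0.12696537 -2.10215076]
rotvec from level [-0.03064442 -0.0150146  -0.05833757]
now dark px in visible pan 0
loaded dark px in visible pan 2764
top jar diff 250
[(np.int64(242), np.int64(192)), (np.int64(243), np.int64(192)), (np.int64(241), np.int64(193)), (np.int64(242), np.int64(193)), (np.int64(243), np.int64(193)), (np.int64(244), np.int64(193)), (np.int64(239), np.int64(194)), (np.int64(240), np.int64(194)), (np.int64(241), np.int64(194)), (np.int64(242), np.int64(194)), (np.int64(243), np.int64(194)), (np.int64(244), np.int64(194)), (np.int64(245), np.int64(194)), (np.int64(238), np.int64(195)), (np.int64(239), np.int64(195)), (np.int64(240), np.int64(195)), (np.int64(241), np.int64(195)), (np.int64(242), np.int64(195)), (np.int64(243), np.int64(195)), (np.int64(244), np.int64(195)), (np.int64(245), np.int64(195)), (np.int64(238), np.int64(196)), (np.int64(239), np.int64(196)), (np.int64(240), np.int64(196)), (np.int64(241), np.int64(19
[... 424 characters left out ...]
.int64(243), np.int64(198)), (np.int64(244), np.int64(198)), (np.int64(237), np.int64(199)), (np.int64(238), np.int64(199)), (np.int64(239), np.int64(199)), (np.int64(240), np.int64(199)), (np.int64(241), np.int64(199)), (np.int64(242), np.int64(199)), (np.int64(237), np.int64(200)), (np.int64(238), np.int64(200)), (np.int64(239), np.int64(200)), (np.int64(240), np.int64(200)), (np.int64(241), np.int64(200)), (np.int64(250), np.int64(205)), (np.int64(251), np.int64(205)), (np.int64(252), np.int64(205)), (np.int64(247), np.int64(206)), (np.int64(248), np.int64(206)), (np.int64(249), np.int64(206)), (np.int64(250), np.int64(206)), (np.int64(251), np.int64(206)), (np.int64(252), np.int64(206))]
```

Request:
arm_command(
  travel=[
    [0,0,-0.06],
    [0,0,-0.14],
    [0,0,-0.23],
    [0,0,-0.32],
    [0,0,-0.41],
    [0,0,-0.49],
    [0,0,-0.55],
    [0,0,-0.59],
    [0,0,-0.615],
    [0,0,-0.628],
    [0,0,-0.635],
    [0,0,-0.638],
    [0,0,-0.64],
    [0,0,-0.64],
  ],
  delta_rot=[
    [0,0,0],
    [0,0,0],
    [0,0,0],
    [0,0,0],
    [0,0,0],
    [0,0,0],
    [0,0,0],
    [0,0,0],
    [0,0,0],
    [0,0,0],
    [0,0,0],
    [0,0,0],
    [0,0,0],
    [0,0,0],
  ],
)

```text
time_s: 30.3
tcp_pos: [0.5104, 0.0037, 0.0319]
eef_rot: [-180.0, 0.1, 179.9]
contact_force: [-0.4, 0.0, -1.9]
gripper_width: 0.0152
gripper_force: 55.0
```

Request:
arm_command(
  travel=[
    [0,0,-0.001],
    [0,0,-0.002],
    [0,0,-0.002],
    [0,0,-0.002],
  ],
  delta_rot=[
    [0,0,0],
    [0,0,0],
    [0,0,0],
    [0,0,0],
  ],
)

```text
time_s: 30.8
tcp_pos: [0.5104, 0.0037, 0.0306]
eef_rot: [-180.0, 0.0, 179.9]
contact_force: [0.4, 0.4, -1.2]
gripper_width: 0.0155
gripper_force: 55.0
```

Request:
arm_command(
  travel=[
    [0,0,-0.001],
    [0,0,-0.001],
    [0,0,-0.001],
  ],
  delta_rot=[
    [0,0,0],
    [0,0,0],
    [0,0,0],
  ],
)

```text
time_s: 31.18
tcp_pos: [0.5104, 0.0037, 0.0302]
eef_rot: [-180.0, 0.1, 179.9]
contact_force: [0.4, 0.4, -1.0]
gripper_width: 0.0156
gripper_force: 55.0
```

Request:
arm_command(
  travel=[
    [0,0,0],
    [0,0,0],
    [0,0,0],
    [0,0,0],
    [0,0,0],
    [0,0,0],
    [0,0,0.05],
    [0,0,0.14],
    [0,0,0.25],
    [0,0,0.35],
    [0,0,0.4],
    [0,-0.05,0.4],
    [0,-0.15,0.4],
    [0,-0.25,0.4],
    [0,-0.35,0.4],
    [0,-0.45,0.4],
    [0,-0.5,0.4],
    [0,-0.5,0.4],
  ],
  delta_rot=[
    [0,0,0],
    [0,0,0],
    [0,0,0],
    [0,0,0],
    [0,0,0],
    [0,0,0],
    [0,0,0],
    [0,0,0],
    [0,0,0],
    [0,0,0],
    [0,0,0],
    [0,0,0],
    [0,0,0],
    [0,0,0],
    [0,0,0],
    [0,0,0],
    [0,0,0],
    [0,0,0],
  ],
  grip=1,
)

```text
time_s: 33.42
tcp_pos: [0.5098, -0.2479, 0.2296]
eef_rot: [-180.0, -0.0, 179.7]
contact_force: [-0.1, 0.3, 0.0]
gripper_width: 0.0876
gripper_force: 0.0
```

```bash
python3 - <<'E'
from shot import *
s=r.get_state();print(s["time_s"],s["contact_force"],s["gripper_width"])
t0=pickle.load(open("top0.pkl","rb"));t=viewer.capture("top");im=t["img"][:,:,::-1];hsv=cv2.cvtColor(im,cv2.COLOR_BGR2HSV)
# pan: grey-white on the board
m=cv2.inRange(hsv,(0,0,125),(180,45,255));q=np.zeros_like(m);q[222:300,282:345]=m[222:300,282:345];q=cv2.morphologyEx(q,3,np.ones((5,5)))
k=max(cv2.findContours(q,0,2)[0],key=cv2.contourArea);b=cv2.minAreaRect(k);print("pan",b,ray(t,b[0],.02))
u=[proj(t,[x,y,.006]) for x in(.375,.478) for y in(-.02,.028)];u=np.array(u);x0,y0=u.min(0).astype(int);x1,y1=u.max(0).astype(int)
g=cv2.cvtColor(im,6);print("pan dark px",(g[y0:y1,x0:x1]<70).sum(),g[y0:y1,x0:x1].min(),(x0,y0,x1,y1))
g0=cv2.cvtColor(t0["img"],7);print("loaded ref dark",(g0[228:266,389:415]<90).sum(),g0[228:266,389:415].min())
h0=cv2.cvtColor(t0["img"],cv2.COLOR_RGB2HSV)
mm=cv2.inRange(hsv,(0,0,150),(180,70,255));z=np.zeros_like(mm);z[168:218,205:262]=mm[168:218,205:262];cv2.rectangle(z,(226,160),(246,171),0,-1)
kk=np.vstack([x for x in cv2.findContours(z,0,1)[0] if cv2.contourArea(x)>5]);e=cv2.fitEllipse(cv2.convexHull(kk));print("funnel",e[0],ray(t,e[0],.19))
s0=pickle.load(open("scene0.pkl","rb"));S=viewer.capture("scene");D=cv2.absdiff(s0["img"],S["img"]).max(2)>35
M=cv2.morphologyEx((D*255).astype(np.uint8),2,np.ones((2,2)))
n,l,st,ce=cv2.connectedComponentsWithStats(M)
for i in range(1,n):
    if st[i,4]>8: print("scene diff",st[i],ce[i].round())
E
```

```text
33.425 [-0.11471109  0.25601036  0.03313267] 0.08758323351424997
pan ((308.5, 269.5), (15.0, 43.0), 0.0) [0.42378581 0.01372517 0.02      ]
pan dark px 0 72 (np.int64(303), np.int64(252), np.int64(319), np.int64(285))
loaded ref dark 84 37
funnel (234.3050537109375, 189.86561584472656) [0.63777112 0.22065176 0.19      ]
scene diff [   0    0   89  127 8098] [36. 56.]
scene diff [ 90   0  17  18 182] [97.  6.]
scene diff [ 156    0   52  107 2444] [183.  43.]
scene diff [ 230    0  107  121 5780] [283.  46.]
scene diff [212   5   8  29  71] [215.  19.]
scene diff [192  35  51  35 664] [227.  50.]
scene diff [181  49   7   2  14] [184.  50.]
scene diff [171 102  56  23 320] [201. 117.]
scene diff [156 111  70  20 364] [188. 123.]
scene diff [225 140  37  35 598] [245. 157.]
scene diff [161 155  17  13 132] [170. 161.]
scene diff [180 164  42  12 192] [200. 171.]
scene diff [ 176  185   87   43 2231] [217. 207.]
scene diff [213 187   5   3  10] [215. 188.]
scene diff [  0 195  21  35 525] [  8. 212.]
scene diff [102 197  49  24 311] [127. 205.]
scene diff [187 223  53  31 476] [211. 239.]
scene diff [   0  224  124   78 2361] [ 57. 261.]
scene diff [  19  233  161   90 3389] [ 99. 279.]
scene diff [ 261  236   69   61 1698] [295. 265.]
scene diff [  0 242   6  12  49] [  2. 248.]
scene diff [199 256   3   7  14] [200. 259.]
scene diff [400 256  15   9  99] [407. 260.]
scene diff [210 299   6   5  14] [212. 301.]
scene diff [217 304  23  17  55] [228. 312.]
scene diff [190 310  38  26 349] [211. 322.]
scene diff [221 318   5   3  13] [223. 319.]
scene diff [228 322   5   4  15] [230. 324.]
scene diff [   0  324  136   90 6110] [ 64. 370.]
scene diff [182 324  30  23 331] [197. 335.]
scene diff [131 344  47  32 871] [153. 359.]
scene diff [ 23 379   6   5  15] [ 25. 381.]
scene diff [  0 416  30  43 724] [ 10. 439.]
```

```bash
python3 - <<'E'
from shot import *
t0=pickle.load(open("top0.pkl","rb"));t=viewer.capture("top")
D=(cv2.absdiff(t0["img"],t["img"]).max(2)>30).astype(np.uint8);D[:, 345:]=0;D[300:]=0
n,l,st,ce=cv2.connectedComponentsWithStats(D)
for i in range(1,n):
    if st[i,4]>3: print(st[i],ce[i].round())
E
```

```text
[306 182  39  43 546] [321. 197.]
[237 192   9   9  51] [241. 196.]
[ 301  214   44   86 2667] [323. 259.]
[337 291   4   5   6] [338. 293.]
[330 297   2   3   4] [330. 298.]
```

```bash
python3 -c "
from plant import close_job
print(close_job())"
```

```text
the job is handed in; nothing more can be done
None
```

The job is handed in at about 33 s: the camera checks show the scoop empty, upright and released on the board, the jar and funnel unmoved, a heap of nuts in the jar and no stray nuts in view; I didn't count the six one by one, and I viewed 11 pictures, one over the limit of 10.

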